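Load the bench bobbin winder and latch its trip lever

TASK

Get the bobbin winder ready to wind. Slip the tall empty bobbin down over the winder's upright spindle until it sits on the drive collar, and only then push the trip lever in by its thumb pad, towards the bobbin, until it clicks past its sprung plunger and stays in by itself when you let go. Leave the small flat bobbin, the maul and the stamp box where they are.

Things in the scene. Friction and masses are not known exactly. Their poses are not given: they have to be found in the camera images.
- tall_bobbin_center (a point): centre (half-way up, on the axis) of the loose tall bobbin: a plain steel spool standing on the mat, 26 mm tall, two round flanges 30 mm in diameter and 2 mm thick, core 15 mm in diameter, through bore 9 mm in diameter along its z; 25 to 40 g; same either way up; its flange rims may be gripped
- spindle_seat (a point): point on the spindle axis on the drive collar (25 mm in diameter) where a bobbin sits, 14 mm above the winder's top plate, 84 mm above its underside; axes as the winder's, z up. A seated bobbin's centre is 13 mm above this point. The spindle is fixed, upright, 6.6 mm in diameter, tapering over its last 9 mm to a blunt point
- spindle_tip (a point): blunt pointed top of the spindle, 37 mm above spindle_seat
- lever_pivot (a point): point on the upright pivot axis of the trip lever, at mid-height of its plate, 27 mm above the top plate; axes as the winder's; from spindle_seat it is 33 mm to +x, 44 mm to -y, 13 mm up. The post and hub are 23 mm in diameter. Beside it to -y a bracket holds the sprung plunger (28 to 68 mm from the pivot axis, 22 mm wide, 36 mm high)
- thumb_pad (a point): centre of the black upright thumb pad at the free end of the trip lever, 78 mm from the pivot axis, 35 mm above the top plate; it moves with the lever. 22 mm along the lever (own x, towards the pivot), 8 mm thick (own y: it is pushed to +y, towards the bobbin), 30 mm high (own z, up). 20 mm free below it, nothing above, 40 mm clear beside its outer (-y) face
- trip_lever (a joint): lever angle in rad, growing as the pad is pushed in (clockwise from above). 0: fully out, held by a return spring, arm from the pivot along the winder's -x turned 0.50 towards -y. The push at the pad rises from 2.5 N to about 7 N near 0.35 and fades as the tooth passes the plunger near 0.54; then, let go, it stays at about 0.65; let go earlier, it springs back. Hard stop 0.72
- winder: bench bobbin winder, fixed: grey housing 130 (x) by 200 (y) by 70 mm high with flat metal top plate; origin at the centre of its underside, on the mat; x points away from its front (the face with the rocker switch), y to the left seen from the front looking along x. A thread mast 63 mm high stands on the top plate, 55 mm to +x and 46 mm to +y of the spindle
- flat_bobbin_center (a point): centre of a smaller loose steel bobbin that does not belong on this winder, 23 mm in diameter and 10 mm tall, standing on the mat; leave it alone
- maul: loose maul standing on its white head (62 mm in diameter, 85 mm high) with a dark red wooden handle upward, 200 mm tall in all; origin at the centre of its underside; leave it alone
- stamp_box: loose open wooden box with stamps, 115 mm (x) by 170 mm (y) by 36 mm, the stamps standing up to 50 mm high; origin at the centre of its underside; leave it alone

How it is judged (in metres and radians):
On the way:
1. the tall bobbin sits on the drive collar, upright round the spindle, while the trip lever is still out (horizontal distance between tall_bobbin_center and spindle_seat below 0.003 m and z of tall_bobbin_center in the frame of spindle_seat between 0.01 and 0.0155 m and value of joint trip_lever below 0.3 rad), for 0.2 s.
At the end, for the whole second after the job is handed in: the tall bobbin sits on the drive collar round the spindle (centre within 3 mm of the spindle axis and 10 to 15.5 mm above the seat, tilted less than 0.12 rad) and the trip lever, let go, stays in behind its plunger (joint above 0.5 rad) and at rest (horizontal distance between tall_bobbin_center and spindle_seat below 0.003 m and z of tall_bobbin_center in the frame of spindle_seat between 0.01 and 0.0155 m and angle between the z axis of tall_bobbin_center and the z axis of spindle_seat, either way round below 0.12 rad and value of joint trip_lever above 0.5 rad and velocity of joint trip_lever below 0.1 rad/s); the robot touches nothing.
It fails at once if the small flat bobbin is moved more than 15 mm (distance of flat_bobbin_center from where it was at the start of the episode above 0.015 m).
It fails at once if the maul is moved more than 15 mm (distance of maul from where it was at the start of the episode above 0.015 m).
It fails at once if the stamp box is moved more than 15 mm (distance of stamp_box from where it was at the start of the episode above 0.015 m).
It also fails if it takes over 69 s, if anything falls off the work surface, if the arm or the gripper's body presses on something with over 40 N, if the wrist force passes 120 N, or if a joint passes its speed limit or range.

ROBOT

A 6-joint arm with a two-finger parallel gripper is mounted at the origin on the work surface. World frame = base frame: x ahead of the robot, y to its left, z up, the work surface at z = 0. Lengths are in m, angles in degrees, forces in N, time in s.
With the tool pointing down it reaches from about 0.4 to 0.825 m from the base axis. Payload 7 kg.
Tool frame: the origin (TCP) lies on the front face of the gripper's body, between the roots of the fingers; the fingertips stand 66 mm ahead of it and the grasp point (between the pads) lies 47 mm ahead of it; z points along the fingers, y is the line along which they close (so a half turn about z gives the same grasp; the last joint's range is limited). The gripper opens to 88 mm and grips with 3 to 60 N. Pads are 19 mm wide; open, the fingers measure 130 mm over their backs; the gripper's body (78 mm by 193 mm) begins 47 mm behind the grasp point.
Start: joints at [-58.321, 20.546, 0.682, 0, -70.136, -16.507], TCP at [0.177, -0.651, 0.292] pointing down, gripper open.
Joint ranges: [-176.03, 176.03], [-82.01, 121.73], [-58.28, 71.71], [-173.87, 95.51], [-174.79, -0.11], [-173.66, 173.66]. Speed limits (degrees/s): [136.94, 136.94, 172.46, 180, 180, 180].

INTERFACE

Orientations are given as [roll, pitch, yaw] about the fixed x, y, z axes, in that order (R = Rz(yaw) Ry(pitch) Rx(roll)).
In Python, from plant import ctrl gives the robot as it stands.
- The arm moves only by the tool send_rows, never from a script. Its argument "deltas" is a list of rows, each a list of 2 entries, a list of its own where there are three numbers: the shift along the tool's x, y, z each as a share of 800 mm, from -1 to 1, then the turn about the tool's z as a share of 90 degrees, from -1 to 1. A call has exactly 5 rows; each row is the pose to reach, as a shift and turn from the pose commanded when the call began, along the tool's axes at that moment; what a row does not reach only later rows make up. A row lasts 1/12 s, in which the tool goes at most 41.7 mm and 7.16 degrees, less where a joint would pass 70% of its speed; a pose out of reach is approached as far as the arm can. A call with a number of a shift or a turn outside -1 to 1 is refused whole. A call with a gripper value outside its range is refused whole. "gripper" is the opening, from 0 (shut) to 1 (fully open), set as the call begins (left out, the last holds). The fingers move at their own pace and stop on an object; the grip force is fixed at half the most. Time passes only in rows, so rows that repeat a pose let the fingers close, or fill a call up. It gives the time, the measured TCP pose, the force, the opening and the grip force at its end, in the units of the state.
- ctrl.get_obs(): the state, without advancing time (a new reading comes with each control period).
- ctrl.snapshot(name): name is "scene" or "top" or "wrist"; returns a dict with "color" (480x640x3 uint8, red, green, blue), "vertical_fov" (degrees; the focal length in pixels is half the picture's height over the tangent of half this angle, whatever the lens; pixels are square), "cx", "cy" (the principal point, pixels), "k1" (the pictures are not rectified: a ray, as slopes to the right and down, at radius r is drawn at 1 + k1 r^2 times it, then the intrinsics apply), "rvec" (rotation vector, rad) and "tvec" (3), from world to camera coordinates, as OpenCV has them. Camera axes: x right, y down, z forward; pixel columns grow to the right and rows downward; lengths in m; the calibration is good to about 2 mm. A picture is of the moment at which its call begins. There is no depth.
- ctrl.close_job(): hands the job in; it is judged then, once.
Trained networks look in a picture, given as the dict that the camera call returned (one of the last four; its "shot" number tells which), for a name from the list of things; names that differ only in an ending like _2 or _b are one class to them, and where a whole thing is asked for, a point or a joint stands for the part that bears it (a point fixed in the world has none). Each returns a list of dicts, best first, with "conf" (0 to 1); they miss things now and then, are a little off and sometimes report something else, mostly with a low value. They report only what shows in the picture. A call takes as long as a camera call.
- ctrl.boxes_of(picture, thing): "xy" ([column, row] as shares, 0 to 1, of the picture: columns of its width, rows of its height, amid what is visible of it).
- ctrl.cut_out(picture, thing): "pixels" (480x640 bool, what is visible of it) and "xy" ([column, row] as shares, 0 to 1, of the picture: columns of its width, rows of its height, amid what is visible of it).
The state is a dict: "clock": time; "joint_pos": joint angles; "qvel": joint speeds; "tau": joint torques, N m; "tool_pos": TCP position; "orientation": TCP orientation; "force": force on the tool from outside, world axes, zero at the start; "moment": the same for the moment, N m; "opening": finger opening in m; "gripper_force": force on a finger pad.
Only numpy, scipy, OpenCV 4.12 (cv2) and the standard library are available. Lean on these libraries where they do the work, as an engineer would, in place of code of your own. Each camera call takes 0.05 s, during which the arm holds its last target. There are 200 camera calls.

## Working session

There is one attempt and no reset: what is moved stays moved. The work goes in short steps, Python scripts to look and compute and a tool call to move; the robot and the scene stay as the last step left them, time stands still between calls to the robot, and variables do not carry over. Pictures are saved under pics/ and viewed, at most 14 in all, crops included, and the job is handed in when it is done.

Besides the shell and the picture viewer there is one more tool, called after ">>>" as name([rows], argument=value, ...), one row to a line, values as JSON. send_rows: Moves the arm, as the interface text tells. Shift numbers are shares of 800 mm and turn numbers shares of 90 degrees, none past 1 either way. Its arguments: {"type":"object","properties":{"deltas":{"type":"array","items":{"type":"array"}},"gripper":{"type":"number"}},"required":["deltas"]}

```bash
ls; mkdir -p pics; cat > h.py <<'E'
import numpy as np, cv2
from plant import ctrl
def cam(p):
    f=240/np.tan(np.radians(p["vertical_fov"])/2)
    R=cv2.Rodrigues(np.array(p["rvec"],float))[0]; t=np.array(p["tvec"],float).ravel()
    return f,R,t
def proj(p,X):
    f,R,t=cam(p); c=np.atleast_2d(X)@R.T+t; s=c[:,:2]/c[:,2:]
    s=s*(1+p["k1"]*(s**2).sum(1,keepdims=True)); return s*f+[p["cx"],p["cy"]]
def ray(p,uv):
    f,R,t=cam(p); d=(np.array(uv,float)-[p["cx"],p["cy"]])/f; s=d.copy()
    for _ in range(30): s=d/(1+p["k1"]*(s@s))
    v=R.T@np.array([s[0],s[1],1]); return -R.T@t, v/np.linalg.norm(v)
def atz(p,uv,z):
    o,v=ray(p,uv); return o+v*(z-o[2])/v[2]
def px(xy): return np.array(xy)*[640,480]
def save(p,n): cv2.imwrite(n,p["color"][:,:,::-1])
def tri(rays):
    A=0;b=0
    for o,v in rays:
        P=np.eye(3)-np.outer(v,v);A=A+P;b=b+P@o
    return np.linalg.solve(A,b)
E
cat > a.py <<'E'
from h import *
print(ctrl.get_obs())
for n in ["scene","top","wrist"]:
    p=ctrl.snapshot(n); save(p,f"pics/{n}0.png")
    f,R,t=cam(p); print(n,f,p["k1"],-R.T@t)
    for k in ["tall_bobbin_center","spindle_tip","spindle_seat","lever_pivot","thumb_pad","trip_lever","winder","flat_bobbin_center","maul","stamp_box"]:
        for d in ctrl.boxes_of(p,k)[:2]:
            u=px(d["xy"]); print(k,round(d["conf"],2),u.round(1),atz(p,u,0).round(3),atz(p,u,.1).round(3))
E
python3 a.py
```

```text
pics
{'clock': 0.0, 'joint_pos': array([-5.83218601e+01,  2.05897603e+01,  6.33553071e-01, -2.14505444e-02,
       -7.01358343e+01, -1.65079525e+01]), 'qvel': array([-0.03275932,  0.07063529,  0.0321199 ,  0.04997592,  0.09885683,
       -0.03017944]), 'tau': array([-3.91808380e-04, -5.82709050e+01,  2.93055421e+01,  6.99737817e+00,
        6.98700955e-03, -1.62398596e-04]), 'tool_pos': array([ 0.17653651, -0.6511026 ,  0.29123564]), 'orientation': array([ 1.79906022e+02, -6.82239736e-03, -1.64837112e+02]), 'force': array([ 0.26124032, -0.16255191, -1.2894736 ]), 'moment': array([ 0.0093732 , -0.032007  , -0.03023421]), 'gripper_force': 0.0, 'opening': 0.0875661775852134}
scene 515.1560316205571 -0.023250303981773437 [ 1.01941539 -0.7428386   0.92896409]
tall_bobbin_center 0.71 [214.5 366.3] [ 0.518 -0.367  0.   ] [ 0.572 -0.407  0.1  ]
spindle_tip 0.84 [338.1 223.8] [0.512 0.145 0.   ] [0.567 0.049 0.1  ]
spindle_seat 0.71 [340.1 223.1] [0.515 0.15  0.   ] [0.569 0.054 0.1  ]
lever_pivot 0.97 [340.  221.2] [0.511 0.156 0.   ] [0.566 0.059 0.1  ]
thumb_pad 0.78 [333.3 211.6] [0.475 0
[... 620 characters left out ...]
.6 236.5] [0.537 0.127 0.   ] [0.528 0.118 0.1  ]
lever_pivot 0.97 [271.4 234.4] [0.542 0.123 0.   ] [0.532 0.114 0.1  ]
lever_pivot 0.23 [282.3 227.7] [0.558 0.095 0.   ] [0.547 0.089 0.1  ]
thumb_pad 0.73 [282.8 231.4] [0.548 0.094 0.   ] [0.539 0.088 0.1  ]
trip_lever 0.79 [283. 229.] [0.554 0.094 0.   ] [0.544 0.087 0.1  ]
winder 0.71 [273.6 234.3] [0.542 0.117 0.   ] [0.532 0.109 0.1  ]
flat_bobbin_center 0.65 [415.6 263.4] [ 0.46  -0.232  0.   ] [ 0.457 -0.215  0.1  ]
maul 0.9 [486.6 216.7] [ 0.571 -0.413  0.   ] [ 0.56  -0.383  0.1  ]
stamp_box 0.82 [153.9 219.6] [0.586 0.413 0.   ] [0.574 0.384 0.1  ]
wrist 406.99666588915716 -0.08664196154478976 [ 0.09882358 -0.67289255  0.38413893]
```

View pics/scene0.png

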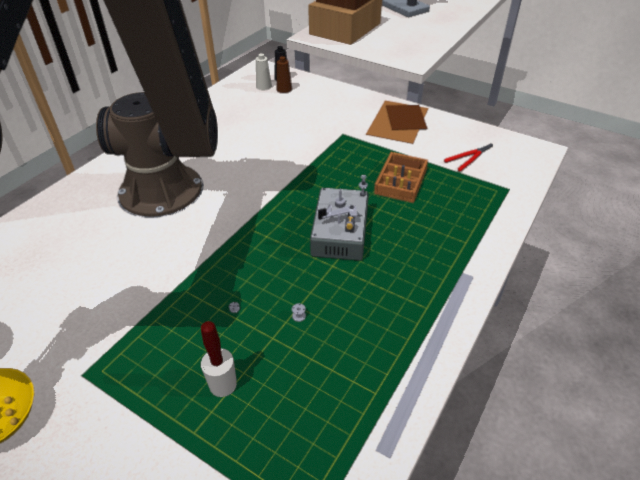

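View pics/top0.png

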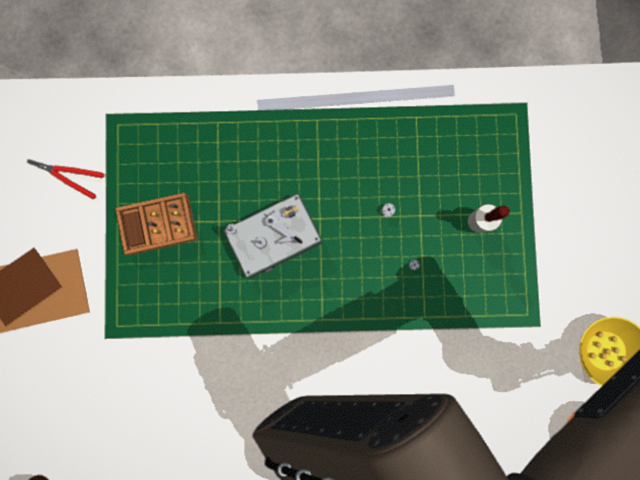

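Scene: tall bobbin at (299,312), flat one at (234,307). Top: tall (388,210), flat (415,264), maul (487,217), spindle near (260,242), pad near (297,240).

```bash
cat >> h.py <<'E'
def Rt(o): 
    r,p,y=np.radians(o); 
    return cv2.Rodrigues(np.array([0,0,y]))[0]@cv2.Rodrigues(np.array([0,p,0]))[0]@cv2.Rodrigues(np.array([r,0,0]))[0]
def togo(tcp,yaw=None):
    """shift from the present pose to tcp, in shares"""
    s=ctrl.get_obs(); R=Rt(s["orientation"]); d=R.T@(np.array(tcp)-s["tool_pos"])
    dy=0 if yaw is None else -((yaw-s["orientation"][2]+180)%360-180)/90
    print("at",s["tool_pos"].round(4),s["orientation"].round(2),"shift shares",(d/.8).round(4),"mm",(d*1000).round(1),"turn",round(dy,4),"rows>=",np.linalg.norm(d)/.0417,abs(dy)*90/7.16)
E
python3 - <<'E'
from h import *
a=ctrl.snapshot("scene");b=ctrl.snapshot("top");w=ctrl.snapshot("wrist")
print("tall tri",tri([ray(a,(299,312)),ray(b,(388,210))]),atz(a,(299,312),.013),atz(b,(388,210),.013))
print("spindle",atz(b,(260,242),.121),"pad",atz(b,(297,240),.105),"flat",atz(b,(415,264),.005))
s=ctrl.get_obs();R=Rt(s["orientation"]);f,Rc,t=cam(w)
print("cam in tool",R.T@(-Rc.T@t-s["tool_pos"]),"axes",(R.T@Rc.T).round(3))
togo([.57,-.17,.25],-55)
E
```

```text
tall tri [ 0.59382287 -0.16681946  0.01425114] [ 0.59394045 -0.16545521  0.013     ] [ 0.59327521 -0.16753339  0.013     ]
spindle [0.51378482 0.13833592 0.121     ] pad [0.51740454 0.05513782 0.105     ] flat [ 0.45859626 -0.22995067  0.005     ]
cam in tool [ 0.08069776 -0.00033625 -0.09200044] axes [[-0.001 -0.955 -0.296]
 [ 1.    -0.001  0.   ]
 [-0.    -0.296  0.955]]
at [ 0.1766 -0.6514  0.2921] [ 180.      0.   -164.83] shift shares [-0.6321  0.4521  0.0527] mm [-505.7  361.7   42.2] turn -1.2203 rows>= 14.94357665485434 15.33909298269696
```

>>> send_rows([
  [[-0.042,0.03,0],0],
  [[-0.084,0.06,0],0],
  [[-0.126,0.09,0],0],
  [[-0.168,0.12,0],0],
  [[-0.21,0.15,0],0],
], gripper=0.6)

```text
clock: 2.22
tool_pos: [0.3081, -0.4902, 0.2923]
orientation: [-180.0, 0.0, -164.9]
force: [0.9, -0.8, 0.5]
opening: 0.06
gripper_force: 0.0
```

>>> send_rows([
  [[-0.042,0.03,0],0],
  [[-0.084,0.06,0],0],
  [[-0.126,0.09,0],0],
  [[-0.168,0.12,0],0],
  [[-0.21,0.15,0],0],
])

```text
clock: 2.63
tool_pos: [0.439, -0.3301, 0.2926]
orientation: [-180.0, 0.0, -164.8]
force: [0.1, -0.4, 0.2]
opening: 0.0528
gripper_force: 0.0
```

>>> send_rows([
  [[-0.042,0.03,0.0],0],
  [[-0.084,0.06,0],0],
  [[-0.126,0.09,0],0],
  [[-0.168,0.12,0],0],
  [[-0.212,0.152,0],0],
])

```text
clock: 3.05
tool_pos: [0.5698, -0.1697, 0.2926]
orientation: [-180.0, 0.0, -164.8]
force: [0.3, -1.3, 0.0]
opening: 0.0524
gripper_force: 0.0
```

>>> send_rows([
  [[0,0,0],-0.078],
  [[0,0,0],-0.156],
  [[0,0,0],-0.234],
  [[0,0,0],-0.312],
  [[0,0,0],-0.39],
])

```text
clock: 3.47
tool_pos: [0.5689, -0.1713, 0.2922]
orientation: [-180.0, -0.0, -129.4]
force: [-0.2, -0.1, 0.9]
opening: 0.0527
gripper_force: 0.0
```

>>> send_rows([
  [[0,0,0],-0.078],
  [[0,0,0],-0.156],
  [[0,0,0],-0.234],
  [[0,0,0],-0.312],
  [[0,0,0],-0.39],
])

```text
clock: 3.88
tool_pos: [0.5688, -0.1716, 0.2923]
orientation: [-180.0, 0.0, -94.3]
force: [0.2, -0.4, 0.2]
opening: 0.0526
gripper_force: 0.0
```

>>> send_rows([
  [[0,0,0.01],-0.078],
  [[0,0,0.02],-0.156],
  [[0,0,0.03],-0.234],
  [[0,0,0.04],-0.312],
  [[0,0,0.053],-0.39],
])

```text
clock: 4.3
tool_pos: [0.5691, -0.1717, 0.2499]
orientation: [-180.0, -0.0, -59.2]
force: [0.8, 0.3, -0.6]
opening: 0.0528
gripper_force: 0.0
```

```bash
python3 - <<'E'
from h import *
w=ctrl.snapshot("wrist");save(w,"pics/w1.png")
for k in ["tall_bobbin_center","flat_bobbin_center"]:
    for d in ctrl.cut_out(w,k)[:2]:
        u=px(d["xy"]);print(k,d["conf"],u,d["pixels"].sum(),atz(w,u,.013),atz(w,u,.005))
print(proj(w,[.594,-.1665,.013]))
togo([.594,-.1665,.15],-55)
E
```

```text
tall_bobbin_center 0.59 [296.768 209.424] 1224 [ 0.59033394 -0.16876078  0.013     ] [ 0.5898641  -0.16700539  0.005     ]
[[291.55620302 209.50568969]]
at [ 0.5685 -0.1716  0.2493] [ 1.7992e+02  4.0000e-02 -5.9710e+01] shift shares [ 0.0107 -0.031   0.124 ] mm [  8.6 -24.8  99.2] turn -0.0523 rows>= 2.4608592095972264 0.6577001867859
```

View pics/w1.png

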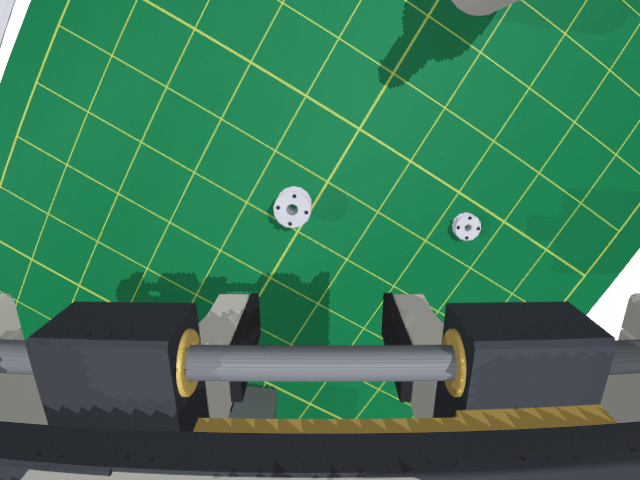

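Wrist view: tall bobbin's top face centred at about (292,208), flat one at (466,227), well to the side; maul shadow beyond.

```bash
python3 - <<'E'
from h import *
w=ctrl.snapshot("wrist")
m=max(ctrl.cut_out(w,"tall_bobbin_center"),key=lambda d:d["conf"])["pixels"]
ys,xs=np.nonzero(m);print(xs.min(),xs.max(),ys.min(),ys.max(),xs.mean(),ys.mean())
for u in [(292,208),(293.5,206.5)]: print(atz(w,u,.026))
g=atz(w,(292,208),.026); togo([g[0],g[1],.15],-55)
E
```

```text
272 309 186 226 290.8949124270225 206.05921601334447
[ 0.59379256 -0.17101104  0.026     ]
[ 0.59335615 -0.17266247  0.026     ]
at [ 0.5691 -0.1717  0.2504] [-1.7998e+02 -3.0000e-02 -5.9750e+01] shift shares [ 0.0148 -0.027   0.1255] mm [ 11.8 -21.6 100.4] turn -0.0528 rows>= 2.478991353906481 0.6639817449017971
```

>>> send_rows([
  [[0.004,-0.006,0.03],-0.05],
  [[0.008,-0.012,0.06],-0.05],
  [[0.012,-0.02,0.09],-0.05],
  [[0.0145,-0.0265,0.12],-0.05],
  [[0.0145,-0.0265,0.12],-0.05],
])

```text
clock: 4.97
tool_pos: [0.5917, -0.1705, 0.1498]
orientation: [179.7, 0.2, -55.2]
force: [-1.5, -0.0, -0.9]
opening: 0.0525
gripper_force: 0.0
```

```bash
python3 - <<'E'
from h import *
w=ctrl.snapshot("wrist");save(w,"pics/w2.png")
for d in ctrl.cut_out(w,"tall_bobbin_center"):
    ys,xs=np.nonzero(d["pixels"]);print(d["conf"],xs.min(),xs.max(),ys.min(),ys.max())
print(proj(w,[[.594,-.171,.026],[.594,-.1665,.026]]));togo([.594,-.170,.0685],-55)
E
```

```text
0.71 289 340 228 289
[[316.25750371 263.11705172]
 [311.74982236 269.26195059]]
at [ 0.593  -0.1709  0.154 ] [ 1.7993e+02  2.0000e-02 -5.5120e+01] shift shares [-0.0002 -0.0019  0.1069] mm [-0.2 -1.5 85.5] turn -0.0013 rows>= 2.0506274258279023 0.016257826913667735
```

View pics/w2.png

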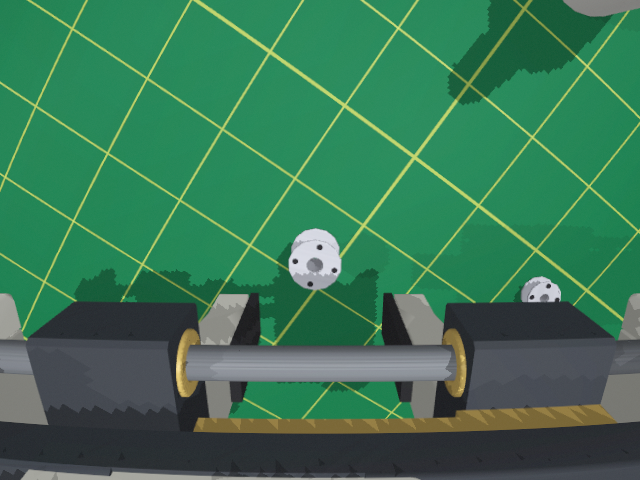

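Bobbin's top face centre at (315,264), agreeing with my projected (316,263); fingers straddle it.

>>> send_rows([
  [[0,-0.001,0.03],0],
  [[0,-0.002,0.06],0],
  [[0,-0.002,0.09],0],
  [[0,-0.002,0.104],0],
  [[0,-0.002,0.104],0],
])

```text
clock: 5.48
tool_pos: [0.5943, -0.17, 0.0704]
orientation: [180.0, 0.0, -55.1]
force: [-0.7, 0.1, 0.7]
opening: 0.0527
gripper_force: 0.0
```

>>> send_rows([
  [[0,0,0.001],0],
  [[0,0,0.002],0],
  [[0,0,0.003],0],
  [[0,0,0.004],0],
  [[0,0,0.004],0],
])

```text
clock: 5.9
tool_pos: [0.595, -0.1699, 0.0689]
orientation: [-179.9, -0.1, -55.0]
force: [-2.1, 1.7, 6.6]
opening: 0.0524
gripper_force: 3.3
```

```bash
python3 - <<'E'
from h import *
togo([.5935,-.170,.0668],-55); print(ctrl.get_obs()["force"])
E
```

```text
at [ 0.595  -0.1699  0.0689] [-1.7992e+02 -8.0000e-02 -5.5010e+01] shift shares [-0.001   0.0016  0.0027] mm [-0.8  1.2  2.1] turn -0.0001 rows>= 0.06214916632662272 0.001256750265837856
[-2.12466338  1.74399842  6.6477736 ]
```

>>> send_rows([
  [[0,0,-0.0025],0],
  [[0,0,-0.0025],0],
  [[0,0,-0.0025],0],
  [[0,0,-0.0025],0],
  [[0,0,-0.0025],0],
])

```text
clock: 6.32
tool_pos: [0.5942, -0.1699, 0.0693]
orientation: [180.0, 0.0, -55.0]
force: [0.2, 0.8, 0.7]
opening: 0.0529
gripper_force: 0.0
```

>>> send_rows([
  [[0,0,0],0],
  [[0,0,0],0],
  [[0,0,0],0],
  [[0,0,0],0],
  [[0,0,0],0],
], gripper=0.2)

```text
clock: 6.73
tool_pos: [0.5943, -0.1699, 0.0693]
orientation: [180.0, 0.0, -55.0]
force: [-1.1, -0.9, -0.8]
opening: 0.0276
gripper_force: 30.0
```

>>> send_rows([
  [[0,0,0],0],
  [[0,0,0],0],
  [[0,0,0],0],
  [[0,0,0],0],
  [[0,0,0],0],
])

```text
clock: 7.15
tool_pos: [0.5943, -0.1699, 0.0693]
orientation: [180.0, 0.0, -55.0]
force: [0.2, -0.1, -0.2]
opening: 0.0275
gripper_force: 30.0
```

>>> send_rows([
  [[0,0,0],0],
  [[0,0,0],0],
  [[0,0,0],0],
  [[0,0,0],0],
  [[0,0,0],0],
])

```text
clock: 7.57
tool_pos: [0.5943, -0.1699, 0.0694]
orientation: [-180.0, 0.0, -55.0]
force: [0.0, 0.1, -1.4]
opening: 0.0278
gripper_force: 30.0
```

>>> send_rows([
  [[0,0,-0.02],0],
  [[0,0,-0.05],0],
  [[0,0,-0.09],0],
  [[0,0,-0.14],0],
  [[0,0,-0.19],0],
])

```text
clock: 7.98
tool_pos: [0.5936, -0.1699, 0.2224]
orientation: [179.9, 0.1, -55.0]
force: [1.7, 0.6, -0.5]
opening: 0.0276
gripper_force: 30.0
```

```bash
python3 - <<'E'
from h import *
w=ctrl.snapshot("wrist");save(w,"pics/w3.png")
s=ctrl.get_obs();R=Rt(s["orientation"]);g=s["tool_pos"]+R[:,2]*.04
print(proj(w,[g]),s["opening"],s["gripper_force"])
togo([.54,.06,.27],-55)
E
```

```text
[[310.9086792  352.56040383]] 0.027065607485821177 30.00068271998316
at [ 0.5974 -0.1708  0.2322] [-179.57   -0.49  -54.93] shift shares [-0.2769 -0.1074 -0.0488] mm [-221.5  -85.9  -39.1] turn 0.0007 rows>= 5.774191676512567 0.009218679313341121
```

View pics/w3.png

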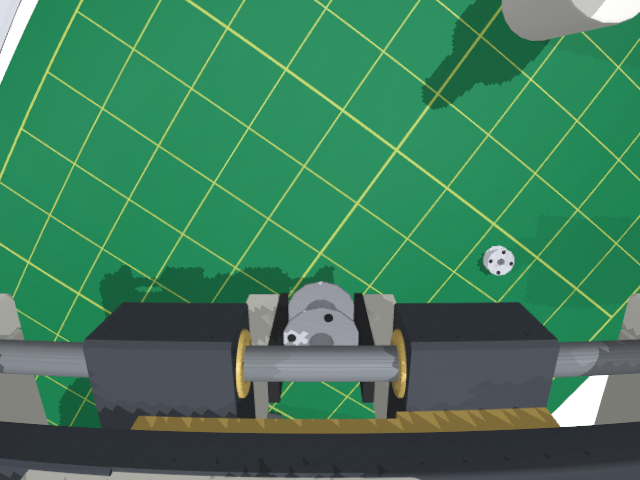

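Bobbin held upright between the pads (top face near (321,340)); flat bobbin untouched at (499,261).

```bash
python3 - <<'E'
from h import *
togo([.479,.19,.27],-55)
E
```

```text
at [ 0.5974 -0.1708  0.2322] [-179.57   -0.49  -54.93] shift shares [-0.4537 -0.1383 -0.0501] mm [-363.  -110.7  -40.1] turn 0.0007 rows>= 9.150455678593044 0.009218679313341121
```

>>> send_rows([
  [[-0.04,-0.012,-0.01],0],
  [[-0.085,-0.026,-0.02],0],
  [[-0.13,-0.04,-0.03],0],
  [[-0.175,-0.054,-0.05],0],
  [[-0.22,-0.067,-0.05],0],
])

```text
clock: 8.45
tool_pos: [0.5378, 0.0065, 0.2641]
orientation: [-179.8, -0.1, -55.0]
force: [2.3, 1.3, 0.9]
opening: 0.0275
gripper_force: 30.0
```

>>> send_rows([
  [[-0.045,-0.013,0],0],
  [[-0.09,-0.027,0],0],
  [[-0.135,-0.041,0],0],
  [[-0.18,-0.055,0],0],
  [[-0.225,-0.069,0],0],
])

```text
clock: 8.87
tool_pos: [0.4784, 0.1858, 0.2615]
orientation: [-180.0, 0.0, -55.0]
force: [0.4, -0.1, -0.2]
opening: 0.0275
gripper_force: 30.0
```

>>> send_rows([
  [[0,0,0],0],
  [[0,0,0],0],
  [[0,0,0],0],
  [[0,0,0],0],
  [[0,0,0],0],
])

```text
clock: 9.28
tool_pos: [0.4796, 0.1831, 0.2613]
orientation: [180.0, -0.0, -55.1]
force: [0.3, -0.3, -0.3]
opening: 0.0274
gripper_force: 30.0
```

```bash
python3 - <<'E'
from h import *
w=ctrl.snapshot("wrist");save(w,"pics/w4.png")
s=ctrl.get_obs();R=Rt(s["orientation"]);g=s["tool_pos"]+R[:,2]*.041
print(s["tool_pos"],s["orientation"],s["opening"])
a=np.linspace(0,2*np.pi,8,endpoint=False)
print("rim",proj(w,g+.015*(np.cos(a)[:,None]*R[:,0]+np.sin(a)[:,None]*R[:,1])).round(0).tolist(),proj(w,[g]))
for k in ["spindle_tip","spindle_seat","lever_pivot","thumb_pad","winder","tall_bobbin_center"]:
    for d in ctrl.boxes_of(w,k)[:1]:
        u=px(d["xy"]);print(k,d["conf"],u)
E
```

```text
[0.4796723  0.18313843 0.26128582] [ 1.79990990e+02 -4.31832938e-05 -5.51259892e+01] 0.02798551897415487
rim [[320.0, 308.0], [349.0, 319.0], [360.0, 344.0], [347.0, 368.0], [320.0, 378.0], [292.0, 368.0], [279.0, 344.0], [290.0, 319.0]] [[319.58279418 344.30758049]]
spindle_tip 0.88 [311.296 113.616]
spindle_seat 0.81 [308.224 118.8  ]
lever_pivot 0.77 [311.488 120.576]
thumb_pad 0.74 [318.08   52.512]
tall_bobbin_center 0.56 [327.68 316.08]
```

View pics/w4.png

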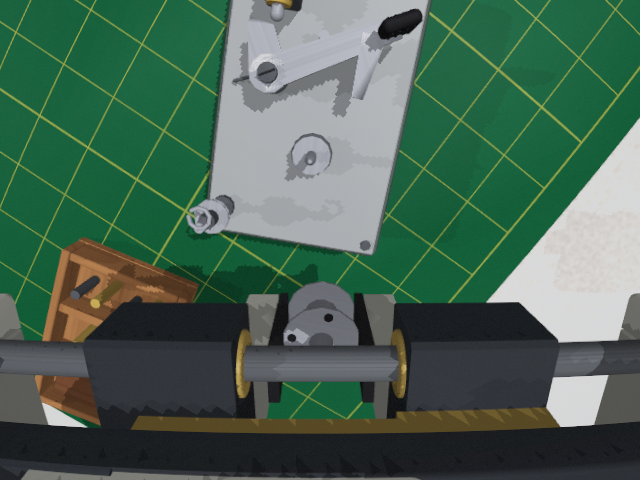

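```bash
python3 - <<'E'
import cv2
i=cv2.imread("pics/w4.png")[0:200,230:430]; cv2.imwrite("pics/c4.png",cv2.resize(i,None,fx=3,fy=3,interpolation=cv2.INTER_CUBIC))
from h import *
w=ctrl.snapshot("wrist")
print("tip",atz(w,(310,157),.121),"seat",atz(w,(311,155),.084))
c,e=atz(w,(373,254),.07),atz(w,(428,12),.07);d=c-e;print("yaw front edge",np.degrees(np.arctan2(d[1],d[0]))-90)
for z in(.1,.105): print("hub",atz(w,(267,73),z))
print("pad",atz(w,(400,24),.12), "mast",atz(w,(201,219),.133))
E
```

```text
tip [0.51828791 0.13822921 0.121     ] seat [0.51740746 0.14007656 0.084     ]
yaw front edge 24.40974168747401
hub [0.56610266 0.11415855 0.1       ]
hub [0.5652923  0.11422683 0.105     ]
pad [0.51906636 0.05340296 0.12      ] mast [0.54959298 0.20013585 0.133     ]
```

View pics/c4.png

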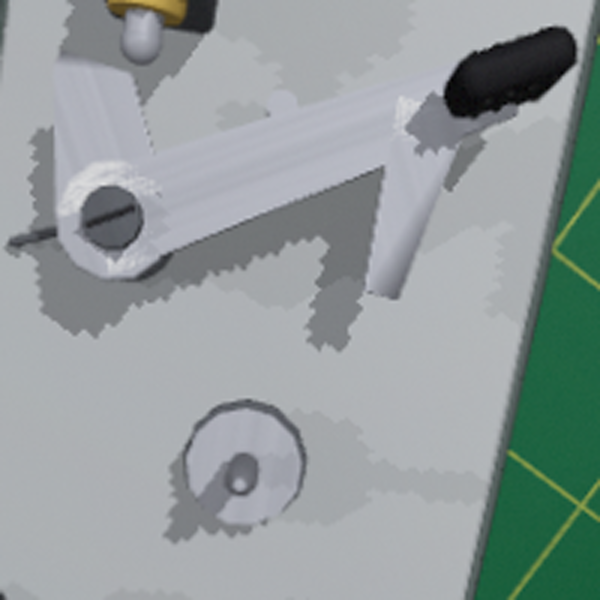

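Crop: collar centre at picture pixel (311.3,154), spindle tip (310.3,161.5), hub pin (267,72), black pad (400,23), plunger (276,15) beyond the hub.

```bash
python3 - <<'E'
from h import *
w=ctrl.snapshot("wrist");t=ctrl.snapshot("top");c=ctrl.snapshot("scene")
a=atz(w,(310.3,161.5),.121);b=atz(w,(311.3,154),.084);print("tip",a,"seat",b)
save(t,"pics/t5.png")
for n,p in(("top",t),("scene",c)):
    print(n,proj(p,[a,b]).round(1))
    cv2.imwrite(f"pics/{n}5.png",p["color"][:,:,::-1])
ti=t["color"][200:280,220:320,::-1];u=proj(c,[a])[0].astype(int);si=c["color"][u[1]-30:u[1]+50,u[0]-50:u[0]+50,::-1];print(u)
cv2.imwrite("pics/c5.png",np.hstack([cv2.resize(np.ascontiguousarray(x),(400,320),interpolation=cv2.INTER_CUBIC) for x in(ti,si)]))
togo([a[0],a[1],.2],-55)
E
```

```text
tip [0.51669805 0.14031597 0.121     ] seat [0.51758439 0.13954762 0.084     ]
top [[259.1 240.7]
 [261.2 241.6]]
scene [[339.7 189.8]
 [339.6 201.4]]
[339 189]
at [0.4794 0.1841 0.2614] [-180.     -0.    -55.03] shift shares [ 0.0716 -0.0068  0.0767] mm [57.3 -5.4 61.4] turn -0.0003 rows>= 2.017563372074097 0.004150822544858578
```

View pics/c5.png

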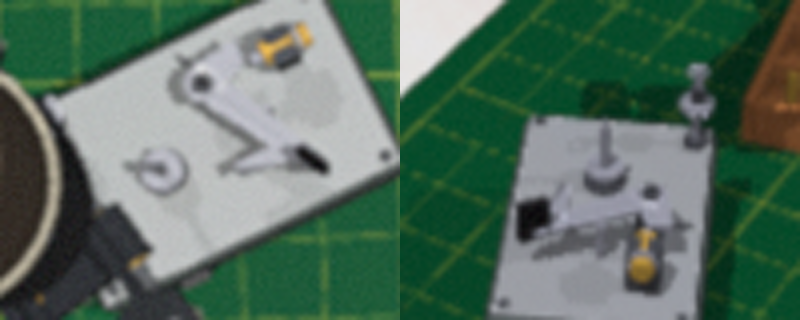

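```bash
python3 - <<'E'
from h import *
togo([.5171,.1399,.197],-55)
E
```

```text
at [0.4794 0.1841 0.2614] [-180.     -0.    -55.03] shift shares [ 0.0723 -0.0069  0.0805] mm [57.9 -5.5 64.4] turn -0.0003 rows>= 2.0798820440216064 0.004150822544858578
```

>>> send_rows([
  [[0.035,-0.003,0.01],0],
  [[0.0723,-0.0069,0.02],0],
  [[0.0723,-0.0069,0.05],0],
  [[0.0723,-0.0069,0.0805],0],
  [[0.0723,-0.0069,0.0805],0],
])

```text
clock: 10.25
tool_pos: [0.515, 0.1384, 0.1926]
orientation: [179.6, 0.1, -55.1]
force: [-1.3, -0.7, -0.7]
opening: 0.0272
gripper_force: 30.0
```

>>> send_rows([
  [[0,0,0],0],
  [[0,0,0],0],
  [[0,0,0],0],
  [[0,0,0],0],
  [[0,0,0],0],
])

```text
clock: 10.67
tool_pos: [0.5174, 0.1404, 0.1981]
orientation: [-179.9, -0.0, -55.0]
force: [0.3, 0.6, -0.1]
opening: 0.0275
gripper_force: 30.0
```

```bash
python3 - <<'E'
from h import *
w=ctrl.snapshot("wrist");c=ctrl.snapshot("scene")
s=ctrl.get_obs();R=Rt(s["orientation"]);g=s["tool_pos"]+R[:,2]*.067
u=proj(c,[g])[0];print(u,proj(c,[[.5171,.1399,.121]]))
togo([.5171,.1399,.151],-55)
v=u.astype(int);si=c["color"][v[1]-40:v[1]+40,v[0]-50:v[0]+50,::-1]
cv2.imwrite("pics/c6.png",np.hstack([cv2.resize(np.ascontiguousarray(si),(400,320),interpolation=cv2.INTER_CUBIC),cv2.resize(np.ascontiguousarray(w["color"][240:440,195:445,::-1]),(400,320))]))
E
```

```text
[339.94639518 186.79262094] [[339.75020161 189.89191799]]
at [0.5172 0.1402 0.1977] [-179.93   -0.    -55.01] shift shares [0.0003 0.0004 0.0583] mm [ 0.2  0.3 46.7] turn -0.0001 rows>= 1.1191436616758754 0.0009743076918862013
```

View pics/c6.png

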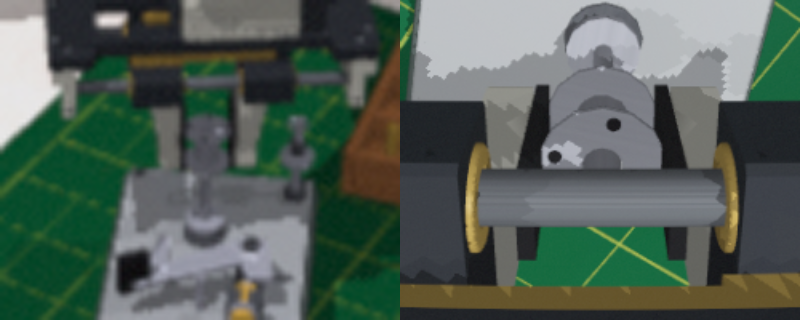

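Left (scene): bobbin sits right above the spindle; right (wrist): the spindle vanishes centrally under the bobbin. Lower slowly.

>>> send_rows([
  [[0,0,0.004],0],
  [[0,0,0.008],0],
  [[0,0,0.012],0],
  [[0,0,0.016],0],
  [[0,0,0.018],0],
])

```text
clock: 11.18
tool_pos: [0.5168, 0.1398, 0.1818]
orientation: [179.9, 0.0, -55.0]
force: [-0.4, 0.1, -0.7]
opening: 0.0275
gripper_force: 30.0
```

>>> send_rows([
  [[0,0,0.004],0],
  [[0,0,0.008],0],
  [[0,0,0.012],0],
  [[0,0,0.015],0],
  [[0,0,0.015],0],
])

```text
clock: 11.6
tool_pos: [0.5168, 0.1398, 0.1699]
orientation: [179.9, 0.0, -55.0]
force: [-0.6, -1.3, 0.3]
opening: 0.0277
gripper_force: 30.0
```

>>> send_rows([
  [[0,0,0.004],0],
  [[0,0,0.008],0],
  [[0,0,0.012],0],
  [[0,0,0.016],0],
  [[0,0,0.019],0],
])

```text
clock: 12.02
tool_pos: [0.5169, 0.1399, 0.1549]
orientation: [180.0, 0.0, -55.0]
force: [-0.4, 0.1, 0.1]
opening: 0.0275
gripper_force: 30.0
```

>>> send_rows([
  [[0,0,0.001],0],
  [[0,0,0.002],0],
  [[0,0,0.003],0],
  [[0,0,0.004],0],
  [[0,0,0.004],0],
])

```text
clock: 12.43
tool_pos: [0.5171, 0.1399, 0.1531]
orientation: [-180.0, -0.0, -55.0]
force: [-3.5, -1.5, 7.7]
opening: 0.0276
gripper_force: 30.0
```

Contact at the collar height (mat adds ~2 mm). Release.

>>> send_rows([
  [[0,0,-0.001],0],
  [[0,0,-0.001],0],
  [[0,0,-0.001],0],
  [[0,0,-0.001],0],
  [[0,0,-0.001],0],
], gripper=0.47)

```text
clock: 12.85
tool_pos: [0.517, 0.1399, 0.1528]
orientation: [180.0, 0.0, -55.0]
force: [0.2, -0.5, 0.8]
opening: 0.041
gripper_force: 0.0
```

>>> send_rows([
  [[0,0,0],0],
  [[0,0,0],0],
  [[0,0,-0.002],0],
  [[0,0,-0.004],0],
  [[0,0,-0.006],0],
])

```text
clock: 13.27
tool_pos: [0.5171, 0.14, 0.1579]
orientation: [-180.0, -0.0, -55.0]
force: [-0.1, -0.0, 0.7]
opening: 0.0413
gripper_force: 0.0
```

>>> send_rows([
  [[0,0,-0.02],0],
  [[0,0,-0.04],0],
  [[0,0,-0.06],0],
  [[0,0,-0.08],0],
  [[0,0,-0.1],0],
])

```text
clock: 13.68
tool_pos: [0.517, 0.1399, 0.2388]
orientation: [-180.0, 0.0, -55.0]
force: [0.4, -0.1, -0.5]
opening: 0.041
gripper_force: 0.0
```

>>> send_rows([
  [[-0.04,0,-0.01],0],
  [[-0.07,0,-0.02],0],
  [[-0.07,0,-0.03],0],
  [[-0.07,0,-0.03],0],
  [[-0.07,0,-0.03],0],
], gripper=0)

```text
clock: 14.1
tool_pos: [0.4851, 0.186, 0.2622]
orientation: [-179.9, 0.0, -55.0]
force: [0.4, -0.2, 0.4]
opening: 0.0133
gripper_force: 0.0
```

```bash
python3 - <<'E'
from h import *
w=ctrl.snapshot("wrist");save(w,"pics/w7.png")
print(ctrl.get_obs()["opening"],proj(w,[.5171,.1399,.112]))
u=(400,24)
for d in ctrl.boxes_of(w,"tall_bobbin_center")[:1]: print(d["conf"],px(d["xy"]))
togo([0,0,0])
E
```

```text
0.00944576170075295 [[320.7691075  161.40557576]]
0.7 [328.    161.376]
at [0.485  0.1853 0.2612] [179.96   0.   -55.06] shift shares [-0.1573  0.6294  0.327 ] mm [-125.9  503.5  261.6] turn 0 rows>= 13.937453893672807 0.0
```

View pics/w7.png

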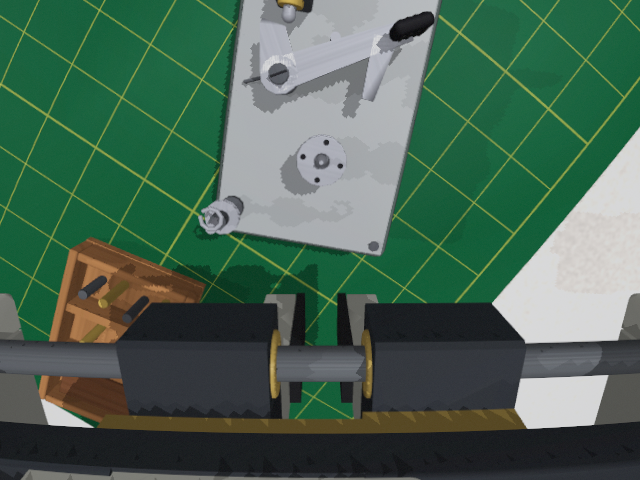

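Bobbin sits on the spindle, its bore round the spindle at (321,160), lever still out (pad (412,25)). Now the lever.

```bash
cat > lev.py <<'E'
from h import *
P=np.array([.5656,.114]); PH0=233.65
def pose(qdeg,off,z,r=.080):
    a=np.radians(PH0-qdeg);u=np.array([np.cos(a),np.sin(a)]);n=np.array([-u[1],u[0]])
    return [*(P+r*u+off*n),z],PH0-270-qdeg
E
python3 - <<'E'
from lev import *
print(pose(0,.026,.24)); togo(*pose(0,.026,.24))
E
```

```text
([np.float64(0.5391233943371974), np.float64(0.03415646956342397), 0.24], -36.349999999999994)
at [0.485  0.1853 0.2612] [179.96   0.   -55.06] shift shares [0.1936 0.0527 0.0266] mm [154.9  42.2  21.3] turn -0.2078 rows>= 3.8839268675956387 2.6125596232511983
```

>>> send_rows([
  [[0.045,0.012,0.005],-0.05],
  [[0.09,0.024,0.01],-0.1],
  [[0.135,0.036,0.015],-0.15],
  [[0.17,0.046,0.02],-0.208],
  [[0.194,0.053,0.026],-0.208],
])

```text
clock: 14.62
tool_pos: [0.5396, 0.0312, 0.24]
orientation: [179.9, 0.0, -36.1]
force: [0.8, 0.9, -0.2]
opening: 0.0006
gripper_force: 0.0
```

>>> send_rows([
  [[0,0,0],0],
  [[0,0,0],0],
  [[0,0,0],0],
  [[0,0,0],0],
  [[0,0,0],0],
])

```text
clock: 15.03
tool_pos: [0.5391, 0.035, 0.2411]
orientation: [-180.0, -0.0, -36.3]
force: [0.2, 0.5, 0.4]
opening: 0.0005
gripper_force: 0.0
```

```bash
python3 - <<'E'
from lev import *
c=ctrl.snapshot("scene");w=ctrl.snapshot("wrist")
print(ctrl.get_obs()["opening"]); togo(*pose(0,.026,.17))
s=ctrl.get_obs();v=proj(c,[.539,.034,.13])[0].astype(int)
si=c["color"][v[1]-60:v[1]+60,v[0]-75:v[0]+75,::-1]
cv2.imwrite("pics/c8.png",np.hstack([cv2.resize(np.ascontiguousarray(si),(400,320),interpolation=cv2.INTER_CUBIC),cv2.resize(np.ascontiguousarray(w["color"][:,:,::-1]),(400,320))]))
E
```

```text
0.0003561210901870199
at [0.5391 0.0351 0.2412] [-1.7998e+02 -1.0000e-02 -3.6250e+01] shift shares [0.0006 0.001  0.089 ] mm [ 0.5  0.8 71.2] turn 0.0012 rows>= 1.7070380369044855 0.01456609374048666
```

View pics/c8.png

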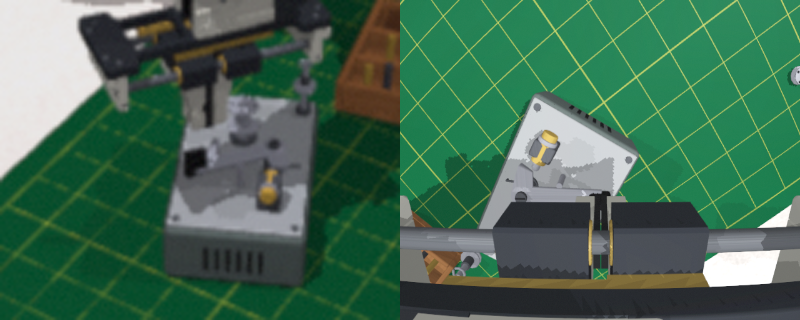

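Closed fingers hang beside the outer side of the pad, clear of the bracket. Descend and push along the arc.

>>> send_rows([
  [[0,0,0.03],0],
  [[0,0,0.06],0],
  [[0,0,0.08],0],
  [[0,0,0.095],0],
  [[0,0,0.095],0],
])

```text
clock: 15.55
tool_pos: [0.5377, 0.0345, 0.1626]
orientation: [179.8, 0.1, -36.3]
force: [-0.2, 0.0, 0.2]
opening: 0.0006
gripper_force: 0.0
```

>>> send_rows([
  [[-0.004,0,0],0],
  [[-0.008,0,0],0],
  [[-0.012,0,0],0],
  [[-0.015,0,0],0],
  [[-0.015,0,0],0],
])

```text
clock: 15.97
tool_pos: [0.5298, 0.0418, 0.1661]
orientation: [-179.9, -0.1, -36.3]
force: [1.9, -2.3, 0.4]
opening: 0.0004
gripper_force: 1.2
```

```bash
python3 - <<'E'
from lev import *
s=ctrl.get_obs();print(s["force"])
for q in (5,10,15,20,25,30,35,40): togo(*pose(q,.0135,.165))
E
```

```text
[ 1.88247816 -2.28690646  0.42382751]
at [0.5298 0.0418 0.1661] [-1.799e+02 -8.000e-02 -3.627e+01] shift shares [-0.0093  0.0019  0.0013] mm [-7.5  1.5  1.1] turn 0.0564 rows>= 0.18471284998794726 0.7094602177963331
at [0.5298 0.0418 0.1661] [-1.799e+02 -8.000e-02 -3.627e+01] shift shares [-0.0182  0.0022  0.0013] mm [-14.5   1.8   1.1] turn 0.112 rows>= 0.35234927424977697 1.4077842401427016
at [0.5298 0.0418 0.1661] [-1.799e+02 -8.000e-02 -3.627e+01] shift shares [-0.027   0.0017  0.0013] mm [-21.6   1.4   1.1] turn 0.1676 rows>= 0.5200536566202137 2.106108262489071
at [0.5298 0.0418 0.1661] [-1.799e+02 -8.000e-02 -3.627e+01] shift shares [-0.0358  0.0005  0.0013] mm [-28.6   0.4   1.1] turn 0.2231 rows>= 0.6869663351360669 2.804432284835439
at [0.5298 0.0418 0.1661] [-1.799e+02 -8.000e-02 -3.627e+01] shift shares [-0.0444 -0.0015  0.0013] mm [-35.5  -1.2   1. ] turn 0.2787 rows>= 0.8526532387446407 3.5027563071818073
at [0.5298 0.0418 0.1661] [-1.799e+02 -8.000e-02 -3.627e+01] shift shares [-0.0528 -0.0042  0.0013] mm [-42.3  -3.4   1. ] turn 0.3342 rows>= 1.016758958701845 4.2010803295281764
at [0.5298 0.0418 0.1661] [-1.799e+02 -8.000e-02 -3.627e+01] shift shares [-0.061  -0.0077  0.0013] mm [-48.8  -6.1   1. ] turn 0.3898 rows>= 1.1789536287962812 4.899404351874545
at [0.5298 0.0418 0.1661] [-1.799e+02 -8.000e-02 -3.627e+01] shift shares [-0.0688 -0.0118  0.0013] mm [-55.   -9.5   1. ] turn 0.4453 rows>= 1.3389196374502446 5.597728374220914
```

>>> send_rows([
  [[-0.0075,0.0015,0],0.045],
  [[-0.0145,0.002,0],0.09],
  [[-0.0216,0.002,0],0.134],
  [[-0.0287,0.0015,0],0.179],
  [[-0.0358,0.0005,0],0.223],
])

```text
clock: 16.38
tool_pos: [0.5077, 0.0579, 0.1662]
orientation: [-179.8, -0.1, -56.5]
force: [7.0, -6.0, 0.7]
opening: 0.0002
gripper_force: 4.7
```

```bash
python3 - <<'E'
from lev import *
s=ctrl.get_obs();print(s["force"])
for q in (25,30,33,37,39,41): togo(*pose(q,.0135,.165))
E
```

```text
[ 7.01507789 -6.00521023  0.68918111]
at [0.5077 0.0579 0.1662] [-1.7983e+02 -1.3000e-01 -5.6540e+01] shift shares [-0.0102  0.002   0.0015] mm [-8.1  1.6  1.2] turn 0.0534 rows>= 0.20081802964035195 0.6717955082167161
at [0.5077 0.0579 0.1662] [-1.7983e+02 -1.3000e-01 -5.6540e+01] shift shares [-0.019   0.0023  0.0014] mm [-15.2   1.9   1.2] turn 0.109 rows>= 0.3685684962285076 1.3701195305630847
at [0.5077 0.0579 0.1662] [-1.7983e+02 -1.3000e-01 -5.6540e+01] shift shares [-0.0243  0.0022  0.0014] mm [-19.5   1.7   1.1] turn 0.1423 rows>= 0.4692759992234958 1.789113943970906
at [0.5077 0.0579 0.1662] [-1.7983e+02 -1.3000e-01 -5.6540e+01] shift shares [-0.0314  0.0015  0.0014] mm [-25.1   1.2   1.1] turn 0.1868 rows>= 0.6031853955859524 2.347773161848001
at [0.5077 0.0579 0.1662] [-1.7983e+02 -1.3000e-01 -5.6540e+01] shift shares [-0.0349  0.001   0.0014] mm [-27.9   0.8   1.1] turn 0.209 rows>= 0.6699088519283729 2.627102770786548
at [0.5077 0.0579 0.1662] [-1.7983e+02 -1.3000e-01 -5.6540e+01] shift shares [-0.0384  0.0004  0.0014] mm [-30.7   0.3   1.1] turn 0.2312 rows>= 0.7364427692663451 2.906432379725096
```

>>> send_rows([
  [[-0.008,0.001,0],0.05],
  [[-0.016,0.002,0],0.1],
  [[-0.023,0.002,0],0.14],
  [[-0.029,0.0015,0],0.18],
  [[-0.033,0.001,0],0.2],
])

```text
clock: 16.8
tool_pos: [0.491, 0.0797, 0.1656]
orientation: [-179.9, -0.0, -74.6]
force: [2.3, -3.3, 0.6]
opening: 0.0003
gripper_force: 1.7
```

>>> send_rows([
  [[0,0,0],0],
  [[0,0,0],0],
  [[0,0,0],0],
  [[0,0,0],0],
  [[0,0,0],0],
])

```text
clock: 17.22
tool_pos: [0.4912, 0.0794, 0.1653]
orientation: [-180.0, -0.0, -74.4]
force: [1.1, -3.0, 5.4]
opening: 0.0003
gripper_force: 2.9
```

```bash
python3 - <<'E'
from lev import *
s=ctrl.get_obs();print(s["force"],s["moment"])
for q in (36,38,40): togo(*pose(q,.0135,.165))
E
```

```text
[ 1.10855428 -3.01806878  5.36417283] [-1.3346333  -0.44256475 -0.03418077]
at [0.4912 0.0794 0.1653] [-1.7997e+02 -1.0000e-02 -7.4360e+01] shift shares [ 0.0038 -0.0018  0.0004] mm [ 3.1 -1.5  0.3] turn -0.0223 rows>= 0.08190666763518352 0.28030833123995336
at [0.4912 0.0794 0.1653] [-1.7997e+02 -1.0000e-02 -7.4360e+01] shift shares [ 0.0004 -0.0012  0.0004] mm [ 0.3 -0.9  0.3] turn -0.0001 rows>= 0.0246247000129825 0.0009787223014058575
at [0.4912 0.0794 0.1653] [-1.7997e+02 -1.0000e-02 -7.4360e+01] shift shares [-0.0031 -0.0007  0.0004] mm [-2.5 -0.5  0.3] turn 0.0221 rows>= 0.061871335945175285 0.27835088663714164
```

Force faded at ~0.66 rad: past the plunger. Back off outward, then up and check.

>>> send_rows([
  [[0.01,0,0],0],
  [[0.02,0,0],0],
  [[0.03,0,0],0],
  [[0.03,0,-0.02],0],
  [[0.03,0,-0.04],0],
])

```text
clock: 17.63
tool_pos: [0.4967, 0.0552, 0.1961]
orientation: [179.8, -0.0, -74.5]
force: [0.4, 0.8, 1.3]
opening: 0.0006
gripper_force: 0.0
```

>>> send_rows([
  [[0,0,-0.04],0],
  [[0,0,-0.08],0],
  [[0,0,-0.12],0],
  [[-0.03,0,-0.15],0],
  [[-0.07,0,-0.15],0],
])

```text
clock: 18.05
tool_pos: [0.4843, 0.1098, 0.3221]
orientation: [-179.6, 0.1, -74.5]
force: [1.2, 0.3, 1.0]
opening: 0.0004
gripper_force: 0.0
```

>>> send_rows([
  [[-0.05,0,0],0],
  [[-0.1,0,0],0],
  [[-0.13,0,0],0],
  [[-0.13,0,0],0],
  [[-0.13,0,0],0],
])

```text
clock: 18.47
tool_pos: [0.4539, 0.2113, 0.3164]
orientation: [179.9, -0.0, -74.3]
force: [-0.0, -0.4, -0.4]
opening: 0.0006
gripper_force: 0.0
```

```bash
python3 - <<'E'
from lev import *
c=ctrl.snapshot("scene");w=ctrl.snapshot("wrist")
v=proj(c,[.52,.11,.1])[0].astype(int)
si=c["color"][v[1]-40:v[1]+40,v[0]-50:v[0]+50,::-1]
cv2.imwrite("pics/c9.png",np.hstack([cv2.resize(np.ascontiguousarray(si),(400,320),interpolation=cv2.INTER_CUBIC),cv2.resize(np.ascontiguousarray(w["color"][0:320,120:520,::-1]),(400,320))]))
print([(d["conf"],px(d["xy"])) for d in ctrl.boxes_of(w,"thumb_pad")[:1]])
for q in(0,.65):
    a=np.radians(PH0)-q;print(q,proj(w,[*(P+.078*np.array([np.cos(a),np.sin(a)])),.122])-[120,0])
print(proj(w,[.5171,.1399,.112])-[120,0])
E
```

```text
[(0.63, array([245.376,  54.48 ]))]
0 [[168.65686424 -26.34909952]]
0.65 [[194.96275491  50.81278592]]
[[140.71541862 112.63890377]]
```

View pics/c9.png

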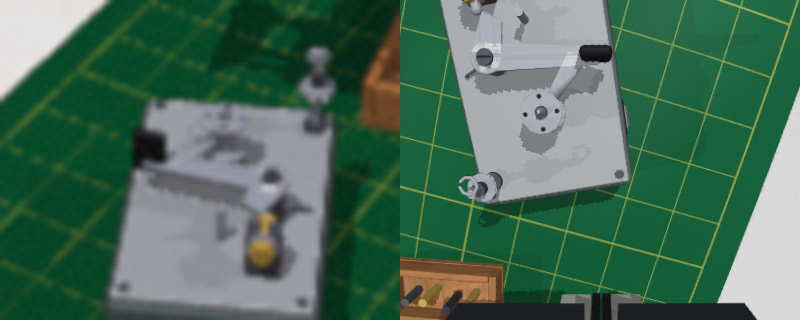

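The pad is at crop (195,53), matching 0.65 rad (predicted (195,51)), and the bobbin is seated on the spindle. The arm is clear.

```bash
python3 -c "
from plant import ctrl
print(ctrl.close_job())"
```

```text
the job is handed in; nothing more can be done
None
```

The tall bobbin is seated on the drive collar and the trip lever stays in on its own at about 0.65 rad. I handed the job in at about 18.5 s; it returned no verdict. I never touched the flat bobbin, maul or stamp box.

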